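# Sort the tea table

### The job

Sort the five things left on the tea table: stand the orange cup upright in the orange bay and the blue cup upright in the blue bay of the cup caddy, put both sugar lumps into the glass sugar dish, and lay the wooden spoon lengthwise in the steel spoon tray. Leave the teapot and the jam jar where they are.

Things in the scene. Friction and masses are not known exactly. Their poses are not given: they have to be found in the camera images.
- cup_orange_center (a point): centre (half-way up, on the axis) of the orange plastic cup: open top, 70 mm high, 46 mm across the foot, 54 mm across the rim, wall 3 mm, about 35 g. Starts upright on the table; z is up its axis.
- cup_blue_center (a point): centre (half-way up, on the axis) of the blue plastic cup, otherwise just like the orange one.
- lump_white_center (a point): centre of the white sugar lump, a hard block 26 mm long (its x), 18 mm wide (its y), 18 mm high (z), about 12 g. Starts flat on the table.
- lump_brown_center (a point): centre of the dark brown sugar lump, same size and axes as the white one.
- spoon_center (a point): centre of the wooden spoon, lying flat, 140 mm long in all and 10 mm thick, about 30 g. Its x runs along it towards the bowl; the straight handle, 11 mm wide, runs from x = -70 mm to +36 mm, and the solid round bowl, 34 mm across, is centred at x = +53 mm. The point is half-way along and half-way up; the balance point is about 10 mm from it towards the bowl.
- caddy: dark wooden cup caddy, fixed to the table: a low open tray 90 mm (its x) by 175 mm (its y), 20 mm high, walls 5 mm, floor 5 mm thick, split across the middle by a 5 mm divider into two bays of 80 x 80 mm: the bay with the orange floor is centred at y = +42.5 mm, the one with the blue floor at y = -42.5 mm. Origin: centre of its underside, on the table; z up.
- dish: round green-tinted glass sugar dish, fixed to the table: open, 32 mm high, 124 mm across the rim and 112 mm across the foot, wall 4 mm, floor 5 mm thick and some 104 mm across. Origin: centre of its underside, on the table; z up.
- spoon_tray: low open steel spoon tray, fixed to the table: 90 mm (its x) by 190 mm (its y, the long way), 14 mm high, walls and floor 5 mm. Origin: centre of its underside, on the table; z up.
- teapot: white porcelain teapot with a blue band, about 120 mm high and 130 mm in diameter, spout (its x) and handle reaching about 105 mm from its axis. Stands loose beyond the work; not to be moved. Origin: centre of its underside.
- jam_jar: jam jar with a red cap, 68 mm in diameter, 85 mm high. Stands loose beyond the work; not to be moved. Origin: centre of its underside.
Not all that is in view belongs to the job. Of the things that look like the part that bears lump_brown_center, take the one that is nearest to the robot's base at the start.

How it is judged:
By the outcome, as a careful person would: the job done as asked, in the order asked, and still so for the second after the job is handed in, with the robot touching nothing.
It also fails if it takes over 118 s, if anything falls off the work surface, if the arm or the gripper's body presses on something with over 40 N, if the wrist force passes 120 N, or if a joint passes its speed limit or range.

### The arm

A 6-joint arm with a two-finger parallel gripper is mounted at the origin on the work surface. World frame = base frame: x ahead of the robot, y to its left, z up, the work surface at z = 0. Lengths are in m, angles in rad, forces in N, time in s.
With the tool pointing down it reaches from about 0.35 to 0.725 m from the base axis. Payload 6 kg.
Tool frame: the origin (TCP) lies at the very end of the fingers, on their centre line; the grasp point (between the pads) lies 19 mm behind it; z points along the fingers, y is the direction in which the jaws open and shut (so a half turn about z gives the same grasp; the last joint's range is limited). The gripper opens to 85 mm and grips with 20 to 120 N. Pads are 22 mm wide; open, the fingers measure 114 mm over their backs; the gripper's body (76 mm by 85 mm) begins 54 mm behind the grasp point. The pads swing forward as they close: fully open they stand 13 mm farther back than shut.
Start: joints at [1.617, 0.04, 0.085, 0, -1.615, -0.334], TCP at [0.17, 0.575, 0.231] pointing down, gripper open.
Joint ranges: [-2.56, 2.56], [-1.29, 2.01], [-1.08, 1.49], [-3.29, 1.98], [-2.81, -0.18], [-2.99, 2.99]. Speed limits (rad/s): [2.57, 2.57, 3.01, 3.14, 3.14, 3.14].

### API

Orientations are given as a unit quaternion [x, y, z, w].
In Python, from station import manip gives the robot as it stands. The module is installed in compiled form; this text tells all that it offers.
- The arm moves only by the tool jog_arm, never from a script. Its argument "commands" is text: rows parted by semicolons, each of 6 numbers parted by spaces: the shift along the world's x, y, z scaled (see below), then the turn, a rotation vector about the world's x, y, z scaled (see below). In form: x y z ax ay az; .... A call has 1 to 20 rows; each row is the pose to reach, as a shift and turn from the pose commanded when the call began, turning the shorter way round; what a row does not reach only later rows make up. The controller multiplies each number of a shift by 0.2 m and each number of a turn by pi rad. A row lasts 1/8 s, in which the tool goes at most 62.5 mm and 10.7 degrees, less where a joint would pass 70% of its speed; a pose out of reach is approached as far as the arm can. A call with a number of a shift or a turn outside -1 to 1 is refused whole. A call with a gripper value outside its range is refused whole. "jaw" is the closure, from 0 (fully open) to 1 (shut), set as the call begins (left out, the last holds). The fingers move at their own pace and stop on an object; "squeeze" is the grip in N (left out, the last holds). Time passes only in rows, so rows that repeat a pose let the fingers close. It gives the time, the measured TCP pose, the force and the opening at its end, in the units of the state.
- manip.observe(): the state, without advancing time (a new reading comes with each control period).
- manip.grab_frame(name): name is "side" or "top"; returns a dict with "frame" (400x640x3 uint8, blue, green, red), "fov_y" (degrees; the focal length in pixels is half the picture's height over the tangent of half this angle, whatever the lens; pixels are square), "cx", "cy" (the principal point, pixels), "dist" ([k1, k2, p1, p2, k3] as OpenCV has them; the pictures are not rectified), "T" (4x4, takes a point from camera to world coordinates). Camera axes: x right, y down, z forward; pixel columns grow to the right and rows downward; lengths in m; the calibration is good to about 2 mm. A picture is of the moment at which its call begins. There is no depth.
- manip.hand_in(): hands the job in, once; it reports no verdict.
The state is a dict: "t": time; "joint_positions": joint angles; "joint_vel": joint speeds; "joint_efforts": joint torques, N m; "tcp_pos": TCP position; "ee_rot": TCP orientation; "contact_force": force on the tool from outside, world axes, zero at the start; "wrist_torque": the same for the moment, N m; "grip_width": finger opening in m.
Only numpy, scipy, OpenCV 4.12 (cv2) and the standard library are available. Lean on these libraries where they do the work, as an engineer would, in place of code of your own. Each camera call takes 0.05 s, during which the arm holds its last target. There are 200 camera calls.

## Working session

There is one attempt and no reset: what is moved stays moved. The work goes in short steps, Python scripts to look and compute and a tool call to move; the robot and the scene stay as the last step left them, time stands still between calls to the robot, and variables do not carry over. Pictures are saved under pics/ and viewed, on a budget of 14 in all, crops included, one or two more only if the job needs it, and the job is handed in when it is done.

Besides the shell and the picture viewer there is one more tool, called after "Request:" in YAML: its name, and indented under it one key for each argument. jog_arm: Moves the arm, as the interface text tells. Its arguments: {"type":"object","properties":{"commands":{"type":"string"},"jaw":{"type":"number"},"squeeze":{"type":"number"}},"required":["commands"]}

```bash
mkdir -p pics
cat > h.py <<'E'
import numpy as np, cv2
from station import manip
def grab(n,save=None):
    g=manip.grab_frame(n)
    if save: cv2.imwrite('pics/'+save,g['frame'])
    return g
def K(g):
    f=g['frame'].shape[0]/2/np.tan(np.radians(g['fov_y'])/2)
    return np.array([[f,0,g['cx']],[0,f,g['cy']],[0,0,1]])
def ray(g,uv):
    p=cv2.undistortPoints(np.array(uv,float).reshape(-1,1,2),K(g),np.array(g['dist'],float)).reshape(-1,2)
    T=np.array(g['T']); d=np.c_[p,np.ones(len(p))]@T[:3,:3].T
    return T[:3,3],d
def plane(g,uv,z):
    o,d=ray(g,uv); return o+d*((z-o[2])/d[:,2])[:,None]
def proj(g,P):
    T=np.linalg.inv(np.array(g['T'])); r,_=cv2.Rodrigues(T[:3,:3])
    return cv2.projectPoints(np.array(P,float).reshape(-1,1,3),r,T[:3,3],K(g),np.array(g['dist'],float))[0].reshape(-1,2)
E
python3 - <<'E'
from h import *
for n in('top','side'):
    g=grab(n,n+'0.png'); print(n,g['fov_y'],g['cx'],g['cy'],g['dist'],np.round(g['T'],3).tolist())
print(manip.observe())
E
```

```text
top 53.23765889140756 320.41602254893775 202.18864577787045 [-0.00027436  0.          0.          0.          0.        ] [[0.023, -0.986, 0.166, 0.409], [-1.0, -0.021, 0.014, -0.006], [-0.01, -0.166, -0.986, 0.963], [0.0, 0.0, 0.0, 1.0]]
side 46.139124839118004 317.7707382329139 198.5710106950518 [0.0433862 0.        0.        0.        0.       ] [[-0.998, -0.03, 0.062, 0.495], [-0.068, 0.534, -0.843, 0.849], [-0.008, -0.845, -0.535, 0.61], [0.0, 0.0, 0.0, 1.0]]
{'t': 0.1, 'joint_positions': array([ 1.61670253e+00,  4.07457972e-02,  8.38920950e-02, -3.75069432e-04,
       -1.61549489e+00, -3.33703454e-01]), 'joint_vel': array([-0.00176684,  0.0013099 ,  0.00255833,  0.00048048, -0.00035198,
        0.00045797]), 'joint_efforts': array([-4.89453683e-03, -3.69348156e+01,  3.48279119e+01,  6.95191428e+00,
       -4.69106177e-03,  5.09073317e-06]), 'tcp_pos': array([0.17015994, 0.5750559 , 0.23037838]), 'ee_rot': array([ 9.89665312e-01, -1.43394328e-01, -3.75585535e-05,  7.97540751e-04]), 'contact_force': array([0.10926217, 0.26953783, 0.27912096]), 'wrist_torque': array([0.00243545, 0.03719811, 0.01659416]), 'grip_width': 0.08530149869624698}
```

View pics/top0.png

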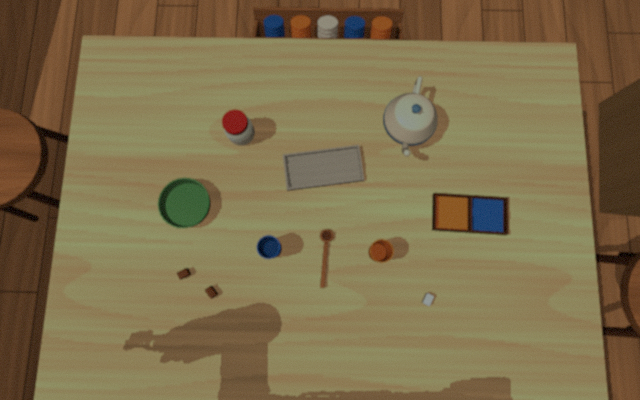

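View pics/side0.png

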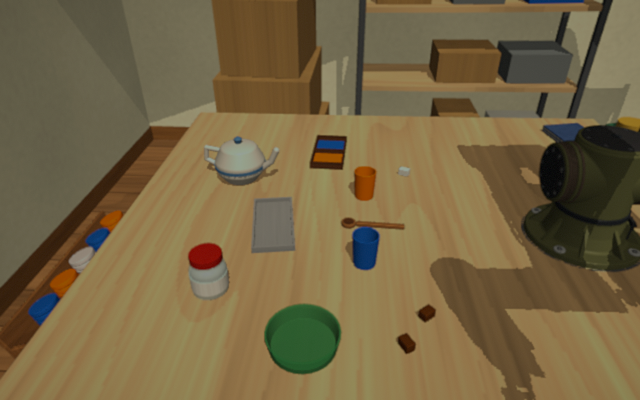

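Top: jar cap (235,122), teapot (412,118), tray (324,168), caddy (470,214), dish (185,203), blue cup (269,247), orange cup (380,251), spoon bowl (327,235) with its handle end at (324,286), white lump (428,299), brown lumps (184,273) and (212,292). The side view shows the same things.

```bash
cat > meas.py <<'E'
from h import *
def blobs(g,m,roi,amin=20):
    u0,v0,u1,v1=roi; z=np.zeros(m.shape,np.uint8); z[v0:v1,u0:u1]=m[v0:v1,u0:u1]
    cs,_=cv2.findContours(z,cv2.RETR_EXTERNAL,cv2.CHAIN_APPROX_NONE)
    return sorted([c for c in cs if cv2.contourArea(c)>=amin],key=cv2.contourArea,reverse=True)
def hsv(g): return cv2.cvtColor(g['frame'],cv2.COLOR_BGR2HSV)
def rng(h,lo,hi): return cv2.inRange(h,np.array(lo),np.array(hi))
def rect(g,c,z):
    P=plane(g,c.reshape(-1,2),z)[:,:2].astype(np.float32)
    (x,y),(w,h),a=cv2.minAreaRect(P*1000)
    return np.round([x,y,w,h,a],1)
E
python3 - <<'E'
from meas import *
g=grab('top'); h=hsv(g)
for p in [(184,273),(212,292),(428,299),(324,270),(327,235),(300,270),(340,270),(324,168),(288,168),(470,200),(455,214),(380,251),(380,243),(269,247),(185,203)]: print(p,h[p[1],p[0]])
M={'brown':(rng(h,(0,90,20),(15,255,110)),(160,255,235,310),.018),
'white':(rng(h,(0,0,150),(180,60,255)),(410,280,450,320),.018),
'spoon':(rng(h,(0,120,20),(16,255,170)),(305,220,345,300),.01),
'tray':(rng(h,(0,0,30),(180,50,255)),(275,135,375,200),.014),
'caddy':(cv2.bitwise_or(rng(h,(0,0,0),(180,255,80)),cv2.bitwise_or(rng(h,(0,170,0),(15,255,255)),rng(h,(95,120,0),(125,255,255)))),(420,180,520,245),.02),
'dish':(rng(h,(45,100,0),(90,255,255)),(140,160,225,240),.032),
'orange':(rng(h,(0,170,60),(14,255,255)),(360,230,400,275),.07),
'blue':(rng(h,(95,120,30),(125,255,255)),(245,225,295,270),.07)}
for k,(m,r,z) in M.items():
    for c in blobs(g,m,r)[:2]: print(k,cv2.contourArea(c),cv2.boundingRect(c),rect(g,c,z))
E
```

```text
(184, 273) [ 13 173  87]
(212, 292) [ 10 176  84]
(428, 299) [ 66   8 152]
(324, 270) [ 13 168 112]
(327, 235) [  9 161  76]
(300, 270) [ 25  90 142]
(340, 270) [ 20 107 140]
(324, 168) [ 24  42 122]
(288, 168) [19 44 98]
(470, 200) [ 12 148  57]
(455, 214) [ 15 189 139]
(380, 251) [ 11 200 126]
(380, 243) [ 11 227  91]
(269, 247) [107 179  80]
(185, 203) [ 59 104  98]
brown 74.0 (206, 287, 13, 11) [353.1 254.1  24.6  22.1  35.2]
brown 62.0 (178, 269, 13, 9) [393.3 321.8  15.9  29.8  28.1]
spoon 288.0 (320, 230, 14, 57) [436.8 -10.3 131.3  31.1   1.2]
tray 2475.0 (284, 146, 79, 44) [655.9   3.4  87.8 186.    8.7]
caddy 2646.0 (433, 193, 75, 42) [ 548.4 -348.6  176.1   88.6   87.6]
dish 1868.5 (158, 178, 52, 50) [558.4 331.7 118.9 118.   29. ]
orange 362.0 (369, 240, 24, 22) [ 454.1 -130.3   49.7   46.8   78.3]
blue 345.0 (258, 236, 23, 22) [455.8 119.9  49.4  45.2  46.9]
```

```bash
cat >> meas.py <<'E'
def tri(a,ua,b,ub):
    oa,da=ray(a,[ua]); ob,db=ray(b,[ub]); da=da[0];db=db[0]
    s=np.linalg.lstsq(np.c_[da,-db],ob-oa,rcond=None)[0]
    A=oa+s[0]*da;B=ob+s[1]*db
    return np.round((A+B)/2*1000,1),round(np.linalg.norm(A-B)*1000,1)
def cen(c):
    m=cv2.moments(cv2.convexHull(c)); return (m['m10']/m['m00'],m['m01']/m['m00'])
E
python3 - <<'E'
from meas import *
a=grab('top');b=grab('side');ha=hsv(a);hb=hsv(b)
OR=((0,170,50),(16,255,255));BL=((95,110,25),(125,255,255))
BR=((0,110,15),(18,255,115))
for p in [(404,171),(380,225),(365,185)]:print(p,hb[p[1],p[0]])
for n,r,ra,rb in [('orange',OR,(360,230,400,275),(345,160,385,205)),('blue',BL,(245,225,295,270),(345,220,385,275)),
 ('br1',BR,(200,280,225,305),(415,300,440,325)),('br2',BR,(170,260,197,283),(393,330,420,357)),
 ('white',((0,0,145),(180,60,255)),(415,285,445,315),(395,163,415,180)),
 ('dish',((40,80,0),(90,255,255)),(140,160,225,240),(250,290,350,380))]:
    ca=blobs(a,rng(ha,*r),ra)[0];cb=blobs(b,rng(hb,*r),rb,10)[0]
    print(n,cv2.boundingRect(ca),cv2.boundingRect(cb),tri(a,cen(ca),b,cen(cb)))
S=np.vstack([cv2.resize(a['frame'][y:y+100,x:x+150],(600,400),interpolation=cv2.INTER_CUBIC) for x,y in [(300,215)]])
S2=cv2.resize(a['frame'][255:310,160:235],(600,440)[:2],interpolation=cv2.INTER_CUBIC)
W=cv2.resize(a['frame'][284:316,404:452],(300,200),interpolation=cv2.INTER_CUBIC)
Sp=cv2.resize(a['frame'][222:296,290:365],(300,296),interpolation=cv2.INTER_CUBIC)
can=np.zeros((500,800,3),np.uint8);can[:330,:450]=cv2.resize(S2,(450,330));can[:200,460:760]=W;can[202:498,460:760]=Sp
cv2.imwrite('pics/crop1.png',can)
E
```

```text
(404, 171) [ 24  35 140]
(380, 225) [ 14 187 109]
(365, 185) [ 14 255 144]
orange (369, 240, 25, 22) (354, 166, 22, 35) (array([ 454.7, -135.5,   35.7]), np.float64(0.7))
blue (258, 236, 23, 22) (353, 227, 26, 43) (array([457.6, 123.4,  41.1]), np.float64(0.4))
br1 (205, 286, 15, 13) (416, 304, 20, 19) (array([352.4, 256.1,   7.4]), np.float64(1.1))
br2 (177, 269, 18, 10) (396, 333, 20, 21) (array([393.4, 323.4,   6.6]), np.float64(0.4))
white (424, 295, 9, 10) (400, 167, 10, 4) (array([ 347.2, -245.5,   16.9]), np.float64(1.0))
dish (158, 178, 52, 50) (265, 304, 76, 70) (array([559.3, 336. ,  21.1]), np.float64(0.3))
```

View pics/crop1.png

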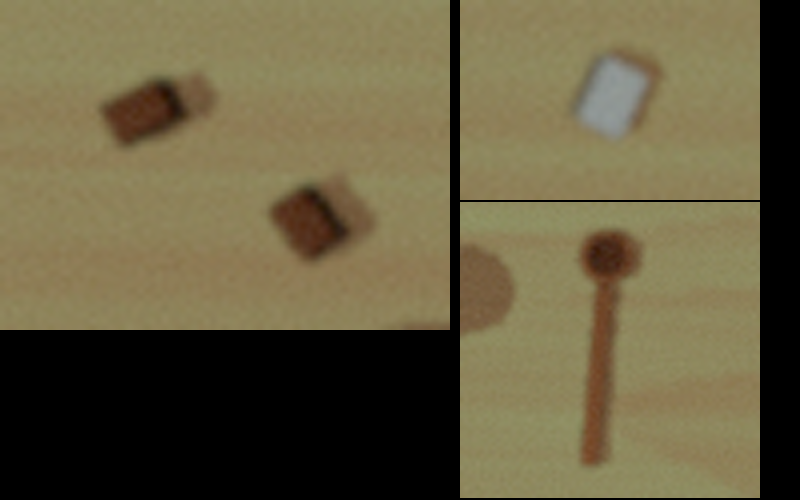

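The two brown lumps measure 0.435 m and 0.509 m from the base, so the right one is at crop (308,225). The white lump's long axis is about -25°, the brown lump's about +38°. The spoon bowl is at (327,235) and its handle end at (323,287). I'll start moving.

Request:
jog_arm:
  commands: "0.25 -0.25 0 0 0 -0.05; 0.5 -0.5 0 0 0 -0.1; 0.75 -0.75 0 0 0 -0.15; 1 -1 0 0 0 -0.2; 1 -1 0 0 0 -0.2"
  jaw: 0
  squeeze: 30

```text
t: 0.88
tcp_pos: [0.3719, 0.3732, 0.2316]
ee_rot: [0.896, -0.444, 0.0, -0.0]
contact_force: [1.0, 0.2, 0.5]
grip_width: 0.0856
```

Request:
jog_arm:
  commands: "0.1 -0.25 0 0 0 -0.05; 0.2 -0.5 0 0 0 -0.1; 0.3 -0.75 0 0 0 -0.15; 0.4 -1 0 0 0 -0.2; 0.4 -1 0 0 0 -0.222"

```text
t: 1.5
tcp_pos: [0.4512, 0.1724, 0.2317]
ee_rot: [-0.689, 0.725, -0.0, 0.0]
contact_force: [-0.7, 0.9, 0.1]
grip_width: 0.0856
```

Run:
```python
from meas import *
s=manip.observe();print(s['t'],s['tcp_pos'],s['ee_rot'],s['joint_positions'])
a=grab('top')
B=plane(a,[(327.5,235.3)],.008)[0];H=plane(a,[(323.3,287.3)],.01)[0]
print('spoon bowl,end',B,H,np.degrees(np.arctan2(*(B-H)[1::-1])),np.linalg.norm(B-H))
```

```text
1.5 [0.45116936 0.17241116 0.23168504] [-6.88988807e-01  7.24771899e-01 -1.65539166e-04  3.01814221e-04] [ 7.84282691e-01 -2.76083409e-01 -2.03911420e-01  3.46468761e-04
 -1.64237287e+00 -8.34868149e-01]
spoon bowl,end [ 0.49000003 -0.01151264  0.008     ] [ 0.36806629 -0.00410032  0.01      ] -3.478717141778586 0.12217519277901287
```

Request:
jog_arm:
  commands: "0 -0.25 0; 0 0 0 0 0 0"

```text
validation failed for argument at $.co...
```

Request:
jog_arm:
  commands: "0 -0.25 0 0 0 0; 0 -0.5 0 0 0 0; 0.02 -0.75 -0.1 0 0 0; 0.02 -1 -0.2 0 0 0; 0.02 -1 -0.2 0 0 0"

```text
t: 2.17
tcp_pos: [0.4533, -0.0269, 0.1896]
ee_rot: [-0.691, 0.723, 0.001, -0.001]
contact_force: [-0.5, 0.9, -0.1]
grip_width: 0.0857
```

Request:
jog_arm:
  commands: "0 -0.25 0 0 0 0; 0 -0.45 0 0 0 0; 0 -0.545 0 0 0 0; 0 -0.545 -0.15 0 0 0; 0 -0.545 -0.35 0 0 0; 0 -0.545 -0.55 0 0 0; 0 -0.545 -0.7 0 0 0; 0 -0.545 -0.8 0 0 0; 0 -0.545 -0.8 0 0 0"

```text
t: 3.3
tcp_pos: [0.4536, -0.1328, 0.0301]
ee_rot: [-0.693, 0.721, 0.001, -0.001]
contact_force: [0.1, 0.4, 0.6]
grip_width: 0.0857
```

Request:
jog_arm:
  commands: "0 0 0 0 0 0; 0 0 0 0 0 0; 0 0 0 0 0 0; 0 0 0 0 0 0; 0 0 0 0 0 0; 0 0 0 0 0 0; 0 0 0 0 0 0"
  jaw: 1
  squeeze: 25

```text
t: 4.18
tcp_pos: [0.4552, -0.1337, 0.0328]
ee_rot: [-0.692, 0.722, -0.001, 0.001]
contact_force: [-0.6, 1.3, 6.0]
grip_width: 0.0519
```

Run:
```python
from meas import *
s=manip.observe();print(s['t'],s['grip_width'],s['contact_force'])
b=grab('side'); cv2.imwrite('pics/c2.png',cv2.resize(b['frame'][80:240,280:480],(800,600)[:2]))
```

```text
4.175 0.05189856444760409 [-0.61785715  1.2762374   6.01167668]
```

View pics/c2.png

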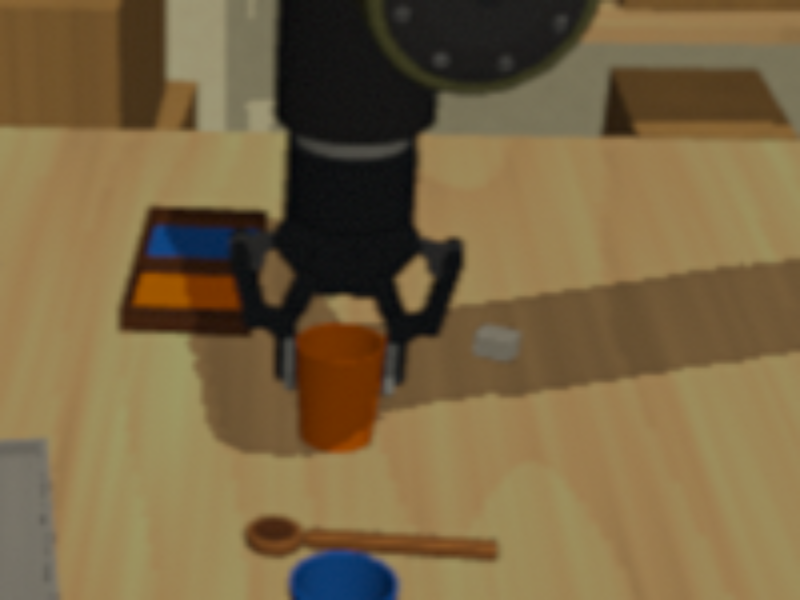

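Grip width is 51.9 mm on the cup and the side view shows it held upright (crop 340,385). On to the orange bay.

Request:
jog_arm:
  commands: "0 0 0.1 0 0 0; 0 0 0.2 0 0 0; 0.05 -0.09 0.27 0 0 0; 0.13 -0.24 0.27 0 0 0; 0.22 -0.4 0.27 0 0 0; 0.32 -0.58 0.27 0 0 0; 0.41 -0.74 0.27 0 0 0; 0.46 -0.83 0.27 0 0 0; 0.48 -0.86 0.27 0 0 0; 0.48 -0.86 0.2 0 0 0; 0.48 -0.86 0.13 0 0 0; 0.48 -0.86 0.07 0 0 0; 0.48 -0.86 0.035 0 0 0; 0.48 -0.86 0.035 0 0 0"

```text
t: 5.98
tcp_pos: [0.5503, -0.3056, 0.0384]
ee_rot: [-0.692, 0.722, -0.0, -0.0]
contact_force: [0.0, 1.3, -1.2]
grip_width: 0.0518
```

Run:
```python
from meas import *
b=grab('side'); c=cv2.resize(b['frame'][90:190,280:400],(600,500)); cv2.imwrite('pics/c3.png',c)
```

```text
(no output)
```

View pics/c3.png

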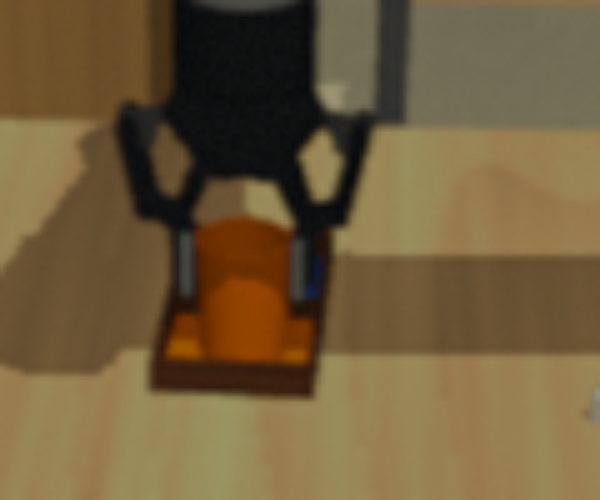

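The orange cup stands in the orange bay (crop 245,320). I'll release it, lift, and go to the blue cup.

Request:
jog_arm:
  commands: "0 0 -0.01 0 0 0; 0 0 -0.01 0 0 0; 0 0 -0.01 0 0 0"

```text
t: 6.4
tcp_pos: [0.5506, -0.3059, 0.0378]
ee_rot: [-0.692, 0.722, -0.001, 0.0]
contact_force: [-3.1, 1.6, 6.9]
grip_width: 0.0517
```

Request:
jog_arm:
  commands: "0 0 0 0 0 0; 0 0 0 0 0 0; 0 0 0 0 0 0; 0 0 0 0 0 0; 0 0 0 0 0 0; 0 0 0.1 0 0 0; 0 0 0.3 0 0 0; 0 0 0.5 0 0 0; 0 0 0.6 0 0 0; -0.05 0.2 0.6 0 0 0; -0.1 0.45 0.6 0 0 0; -0.15 0.7 0.6 0 0 0; -0.2 1 0.6 0 0 0; -0.2 1 0.6 0 0 0"
  jaw: 0

```text
t: 8.15
tcp_pos: [0.51, -0.1024, 0.157]
ee_rot: [-0.694, 0.72, -0.0, 0.001]
contact_force: [1.0, -0.1, 1.4]
grip_width: 0.085
```

Run:
```python
from meas import *
print(manip.observe()['tcp_pos'])
b=grab('side'); c=cv2.resize(b['frame'][90:190,280:400],(600,500)); cv2.imwrite('pics/c4.png',c)
```

```text
[ 0.51002826 -0.10241457  0.15696502]
```

View pics/c4.png

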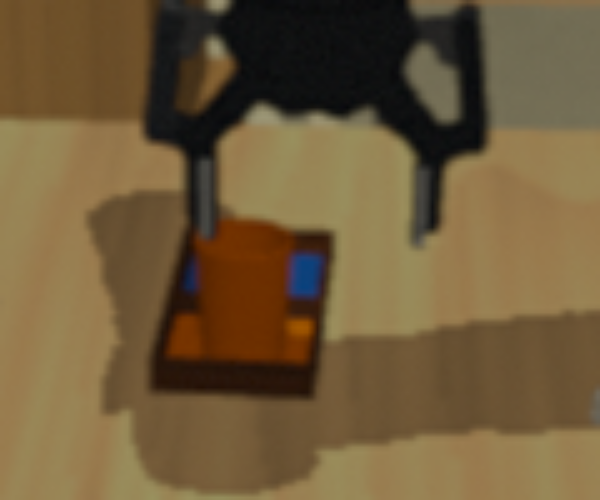

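Orange cup stands upright in its bay.

Request:
jog_arm:
  commands: "-0.05 0.25 0 0 0 0; -0.1 0.5 0 0 0 0; -0.15 0.75 0 0 0 0; -0.2 1 0 0 0 0"

```text
t: 8.7
tcp_pos: [0.4702, 0.0948, 0.1565]
ee_rot: [-0.691, 0.723, -0.0, -0.0]
contact_force: [0.7, 0.4, -0.2]
grip_width: 0.0855
```

Request:
jog_arm:
  commands: "-0.065 0.14 0 0 0 0; -0.065 0.14 0 0 0 0; -0.065 0.14 -0.15 0 0 0; -0.065 0.14 -0.35 0 0 0; -0.065 0.14 -0.5 0 0 0; -0.065 0.14 -0.6 0 0 0; -0.065 0.14 -0.625 0 0 0; -0.065 0.14 -0.625 0 0 0"

```text
t: 9.7
tcp_pos: [0.4578, 0.1216, 0.0317]
ee_rot: [-0.691, 0.722, -0.0, -0.0]
contact_force: [-0.5, 0.1, 0.3]
grip_width: 0.0852
```

Request:
jog_arm:
  commands: "0 0 0 0 0 0; 0 0 0 0 0 0; 0 0 0 0 0 0; 0 0 0 0 0 0; 0 0 0 0 0 0; 0 0 0 0 0 0; 0 0 0 0 0 0"
  jaw: 1

```text
t: 10.58
tcp_pos: [0.458, 0.1226, 0.0326]
ee_rot: [-0.692, 0.722, -0.001, 0.001]
contact_force: [-0.3, -0.7, 5.4]
grip_width: 0.0534
```

Request:
jog_arm:
  commands: "0 0 0 0 0 0; 0 0 0.1 0 0 0; 0 0 0.2 0 0 0"

```text
t: 10.95
tcp_pos: [0.4568, 0.1222, 0.0712]
ee_rot: [-0.692, 0.722, 0.0, -0.001]
contact_force: [0.1, -0.6, -1.0]
grip_width: 0.0531
```

Run:
```python
from meas import *
s=manip.observe(); print(s['tcp_pos'],s['grip_width'])
b=grab('side'); c=cv2.resize(b['frame'][170:290,290:440],(600,480)); cv2.imwrite('pics/c5.png',c)
```

```text
[0.45679454 0.12222741 0.07119556] 0.05310631534203037
```

View pics/c5.png

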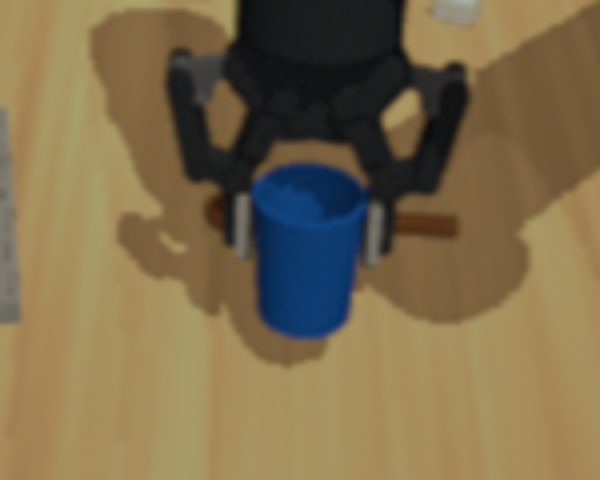

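Blue cup is held upright, clear of the table (crop 305,250). I'll carry it high, over the orange cup.

Request:
jog_arm:
  commands: "0 0 0.1 0 0 0; 0 -0.08 0.22 0 0 0; 0 -0.2 0.32 0 0 0; 0 -0.35 0.4 0 0 0; 0 -0.52 0.4 0 0 0; 0.05 -0.7 0.4 0 0 0; 0.1 -0.9 0.4 0 0 0; 0.15 -1 0.4 0 0 0"

```text
t: 12.0
tcp_pos: [0.4872, -0.0792, 0.1506]
ee_rot: [-0.691, 0.723, 0.0, -0.0]
contact_force: [-0.4, 0.4, -0.7]
grip_width: 0.0532
```

Request:
jog_arm:
  commands: "0.05 -0.2 0 0 0 0; 0.1 -0.4 0 0 0 0; 0.15 -0.6 0 0 0 0; 0.2 -0.8 0 0 0 0; 0.25 -1 0 0 0 0"

```text
t: 12.62
tcp_pos: [0.5374, -0.2788, 0.1504]
ee_rot: [-0.692, 0.722, 0.001, -0.0]
contact_force: [0.5, -0.5, -0.7]
grip_width: 0.0534
```

Request:
jog_arm:
  commands: "0.02 -0.2 0 0 0 0; 0.04 -0.4 0 0 0 0; 0.05 -0.58 0 0 0 0; 0.05 -0.7 0 0 0 0; 0.05 -0.76 0 0 0 0; 0.05 -0.765 -0.1 0 0 0; 0.05 -0.765 -0.2 0 0 0; 0.05 -0.765 -0.3 0 0 0; 0.05 -0.765 -0.4 0 0 0; 0.05 -0.765 -0.48 0 0 0; 0.05 -0.765 -0.53 0 0 0; 0.05 -0.765 -0.56 0 0 0; 0.05 -0.765 -0.56 0 0 0"

```text
t: 14.25
tcp_pos: [0.5487, -0.4349, 0.049]
ee_rot: [-0.692, 0.722, -0.006, -0.001]
contact_force: [-8.9, 0.8, 27.2]
grip_width: 0.0535
```

Run:
```python
from meas import *
s=manip.observe(); print(s['tcp_pos'],s['grip_width'])
b=grab('side'); a=grab('top'); c=cv2.resize(b['frame'][80:190,270:400],(470,400));d=cv2.resize(a['frame'][160:260,420:520],(330,330)); can=np.zeros((400,800,3),np.uint8);can[:,:470]=c;can[:330,470:]=d; cv2.imwrite('pics/c6.png',can)
```

```text
[ 0.54870322 -0.43485719  0.04897842] 0.05350078394287589
```

View pics/c6.png

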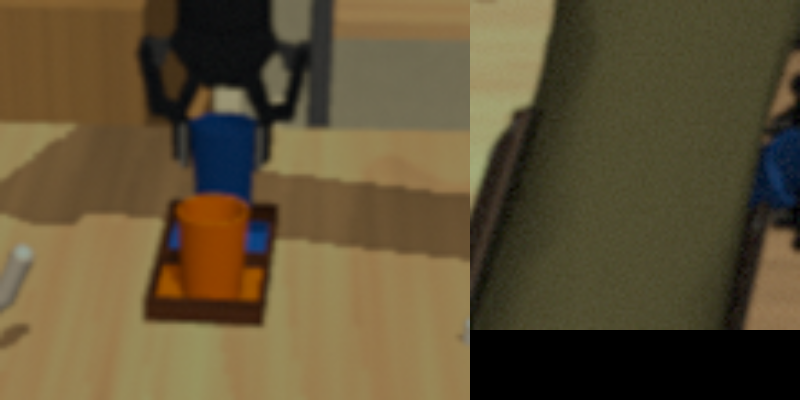

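I overshot y by 40 mm and the cup is pressing on the caddy's outer wall. I'll lift at once and shift back.

Request:
jog_arm:
  commands: "0 0 0.1 0 0 0; 0 0 0.2 0 0 0; 0 0 0.25 0 0 0; 0 0.1 0.25 0 0 0; 0 0.2 0.25 0 0 0; 0 0.2 0.25 0 0 0"

```text
t: 15.1
tcp_pos: [0.5475, -0.3891, 0.0891]
ee_rot: [-0.693, 0.721, 0.0, -0.0]
contact_force: [-0.8, -0.3, -1.3]
grip_width: 0.0533
```

Run:
```python
from meas import *
s=manip.observe(); print(s['tcp_pos'],s['grip_width'],s['contact_force'])
b=grab('side'); h=hsv(b)
c=cv2.resize(b['frame'][80:190,270:400],(650,550)); cv2.imwrite('pics/c7.png',c)
# expected image of cup foot/rim if unslipped
print(proj(b,[s['tcp_pos']]),cv2.boundingRect(blobs(b,rng(h,(95,110,25),(125,255,255)),(300,80,380,150))[0]))
p=s['tcp_pos']
for dz in(-.0315,.0385): print(dz,proj(b,[p+[0,0,dz]]))
```

```text
[ 0.54754221 -0.38905486  0.08905335] 0.05330615786275723 [-0.82910321 -0.27652591 -1.26546577]
[[330.67268765 119.65744592]] (322, 104, 20, 28)
-0.0315 [[330.5924024  129.99043762]]
0.0385 [[330.77446412 106.65160158]]
```

View pics/c7.png

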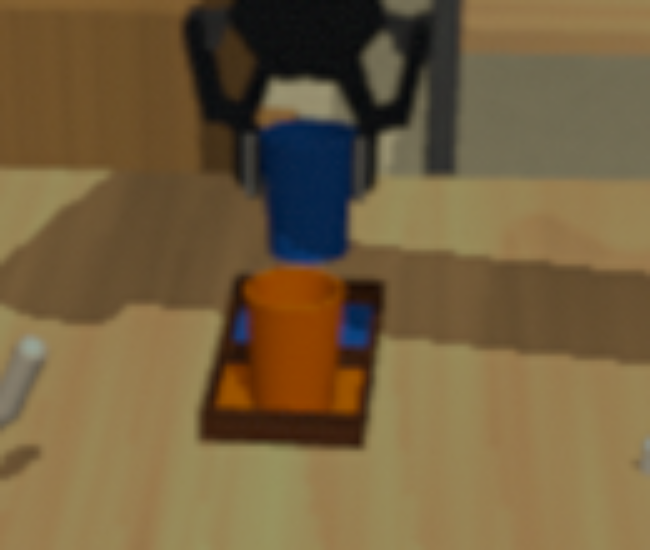

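Cup is still held, perhaps tilted slightly (crop 308,190). I'll lower it into the blue bay, where gentle contact will level it.

Request:
jog_arm:
  commands: "0 0 -0.06 0 0 0; 0 0 -0.12 0 0 0; 0 0 -0.17 0 0 0; 0 0 -0.21 0 0 0; 0 0 -0.24 0 0 0; 0 0 -0.255 0 0 0; 0 0 -0.265 0 0 0; 0 0 -0.265 0 0 0"

```text
t: 16.15
tcp_pos: [0.5473, -0.3907, 0.0364]
ee_rot: [-0.692, 0.722, -0.0, -0.0]
contact_force: [0.9, 0.1, -0.5]
grip_width: 0.053
```

Run:
```python
from meas import *
s=manip.observe(); print(s['tcp_pos'],s['grip_width'],s['contact_force'],s['wrist_torque'])
```

```text
[ 0.54733868 -0.39070246  0.03638507] 0.052950218258048624 [ 0.88174426  0.14503336 -0.50745157] [-0.05028174 -0.02514627 -0.00441147]
```

Request:
jog_arm:
  commands: "0 0 -0.01 0 0 0; 0 0 -0.02 0 0 0; 0 0 -0.02 0 0 0"

```text
t: 16.52
tcp_pos: [0.5477, -0.3912, 0.0353]
ee_rot: [-0.692, 0.722, -0.001, -0.0]
contact_force: [-4.6, 2.7, 9.7]
grip_width: 0.0533
```

Request:
jog_arm:
  commands: "0 0 -0.01 0 0 0; 0 0 -0.02 0 0 0; 0 0 -0.02 0 0 0"

```text
t: 16.9
tcp_pos: [0.5484, -0.392, 0.0348]
ee_rot: [-0.692, 0.722, -0.003, -0.0]
contact_force: [-7.3, 7.2, 21.7]
grip_width: 0.0534
```

Request:
jog_arm:
  commands: "0 0 0.02 0 0 0; 0 0 0.03 0 0 0"

```text
t: 17.15
tcp_pos: [0.548, -0.391, 0.0353]
ee_rot: [-0.692, 0.722, -0.001, 0.0]
contact_force: [0.2, -0.7, -0.3]
grip_width: 0.0534
```

Request:
jog_arm:
  commands: "0 0 0 0 0 0; 0 0 0 0 0 0; 0 0 0 0 0 0; 0 0 0 0 0 0; 0 0 0 0 0 0; 0 0 0.1 0 0 0; 0 0 0.3 0 0 0; 0 0 0.5 0 0 0; 0 0 0.6 0 0 0; -0.2 0.1 0.6 0 0 0.05; -0.45 0.25 0.6 0 0 0.1; -0.7 0.45 0.6 0 0 0.15; -0.9 0.65 0.6 0 0 0.2; -1 0.7275 0.6 0 0 0.25; -1 0.7275 0.5 0 0 0.3; -1 0.7275 0.4 0 0 0.35; -1 0.7275 0.4 0 0 0.373;-1 0.7275 0.4 0 0 0.373"
  jaw: 0

```text
t: 19.4
tcp_pos: [0.3472, -0.2452, 0.1145]
ee_rot: [0.976, -0.219, 0.0, 0.0]
contact_force: [0.1, -0.2, 0.8]
grip_width: 0.0853
```

Run:
```python
from meas import *
s=manip.observe(); print(s['tcp_pos'],s['ee_rot'])
b=grab('side'); a=grab('top'); c=cv2.resize(b['frame'][80:190,290:420],(470,400));d=cv2.resize(a['frame'][160:330,390:520],(330,400)); can=np.zeros((400,800,3),np.uint8);can[:,:470]=c;can[:,470:]=d; cv2.imwrite('pics/c8.png',can)
```

```text
[ 0.34715888 -0.24517104  0.11450829] [ 9.75630719e-01 -2.19418990e-01  6.91708018e-05  5.12993352e-05]
```

View pics/c8.png

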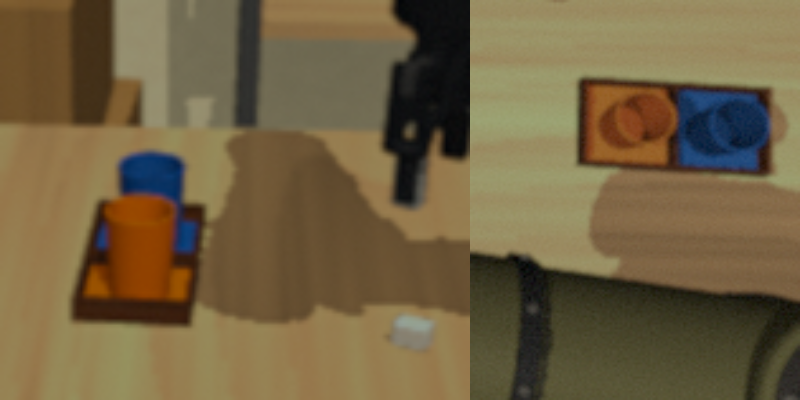

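Both cups stand upright in their own bays (seen in both views). Now the white lump.

Request:
jog_arm:
  commands: "0 0 -0.15 0 0 0; 0 0 -0.3 0 0 0; 0 0 -0.43 0 0 0; 0 0 -0.51 0 0 0; 0 0 -0.54 0 0 0; 0 0 -0.545 0 0 0; 0 0 -0.545 0 0 0"

```text
t: 20.38
tcp_pos: [0.3479, -0.2454, 0.0062]
ee_rot: [0.976, -0.219, 0.001, 0.0]
contact_force: [0.0, -0.3, 0.2]
grip_width: 0.0854
```

Request:
jog_arm:
  commands: "0 0 0 0 0 0; 0 0 0 0 0 0; 0 0 0 0 0 0; 0 0 0 0 0 0; 0 0 0 0 0 0; 0 0 0 0 0 0; 0 0 0 0 0 0; 0 0 0 0 0 0; 0 0 0 0 0 0; 0 0 0 0 0 0"
  jaw: 1
  squeeze: 30

```text
t: 21.62
tcp_pos: [0.3474, -0.2453, 0.0054]
ee_rot: [0.976, -0.219, 0.0, 0.0]
contact_force: [-0.1, 0.6, 3.1]
grip_width: 0.0173
```

Request:
jog_arm:
  commands: "0 0 0.1 0 0 0; 0 0 0.25 0 0 0; 0.05 0.1 0.4 0 0 0; 0.15 0.25 0.5 0 0 0; 0.25 0.45 0.5 0 0 0; 0.35 0.7 0.5 0 0 0; 0.45 0.95 0.5 0 0 0; 0.45 0.95 0.5 0 0 0"

```text
t: 22.62
tcp_pos: [0.4376, -0.0526, 0.1044]
ee_rot: [0.976, -0.217, -0.001, 0.0]
contact_force: [-1.1, -0.8, -0.6]
grip_width: 0.0169
```

Request:
jog_arm:
  commands: "0.1 0.24 0 0 0 0; 0.2 0.48 0 0 0 0; 0.3 0.72 0 0 0 0; 0.4 0.95 0 0 0 0; 0.4 0.95 0 0 0 0"

```text
t: 23.25
tcp_pos: [0.5174, 0.1361, 0.1038]
ee_rot: [0.976, -0.218, -0.001, 0.001]
contact_force: [0.2, -1.4, 0.0]
grip_width: 0.0174
```

Request:
jog_arm:
  commands: "0.1 0.24 0 0 0 0; 0.2 0.48 0 0 0 0; 0.3 0.75 0 0 0 0; 0.3 0.95 0 0 0 0; 0.3 0.95 0 0 0 0; 0.3 0.95 -0.1 0 0 0; 0.3 0.95 -0.2 0 0 0"

```text
t: 24.12
tcp_pos: [0.577, 0.3232, 0.0634]
ee_rot: [0.976, -0.22, -0.0, 0.0]
contact_force: [-1.2, 0.2, -0.4]
grip_width: 0.0174
```

Run:
```python
from meas import *
s=manip.observe(); print(s['tcp_pos'],s['grip_width'],s['contact_force'])
b=grab('side'); a=grab('top'); c=cv2.resize(b['frame'][230:390,220:380],(400,400));d=cv2.resize(a['frame'][140:260,120:240],(400,400)); cv2.imwrite('pics/c9.png',np.hstack([c,d]))
```

```text
[0.57703621 0.32318904 0.06343259] 0.01744892721174674 [-1.17184948  0.22413873 -0.42020328]
```

View pics/c9.png

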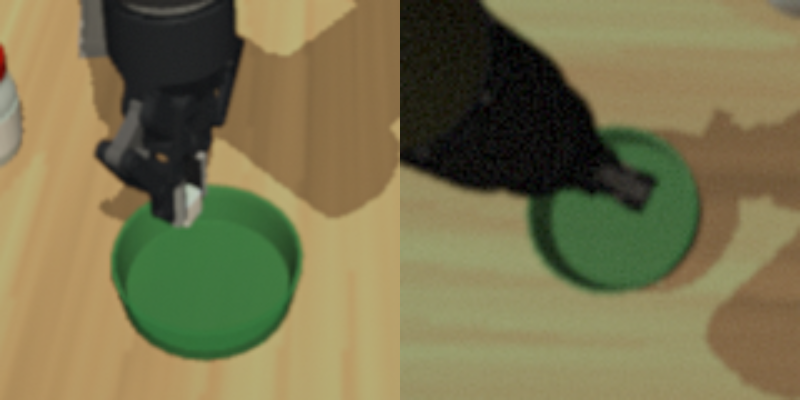

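The white lump is held over the dish. I'll lower it and open partly so the fingers clear the wall.

Request:
jog_arm:
  commands: "0 0 -0.08 0 0 0; 0 0 -0.16 0 0 0; 0 0 -0.22 0 0 0; 0 0 -0.25 0 0 0; 0 0 -0.26 0 0 0; 0 0 -0.26 0 0 0"

```text
t: 24.98
tcp_pos: [0.5775, 0.325, 0.0136]
ee_rot: [0.976, -0.219, 0.0, -0.0]
contact_force: [0.4, -0.2, -0.5]
grip_width: 0.0171
```

Request:
jog_arm:
  commands: "0 0 0 0 0 0; 0 0 0 0 0 0; 0 0 0 0 0 0; 0 0 0 0 0 0; 0 0 0.1 0 0 0; 0 0 0.25 0 0 0; 0 0 0.4 0 0 0; 0 0 0.4 0 0 0"
  jaw: 0.55

```text
t: 25.98
tcp_pos: [0.5791, 0.3259, 0.0988]
ee_rot: [0.976, -0.219, 0.003, -0.003]
contact_force: [0.1, 0.8, -0.8]
grip_width: 0.0383
```

Request:
jog_arm:
  commands: "-0.2 -0.05 0 0 0 0.05; -0.45 -0.15 0 0 0 0.1; -0.7 -0.25 0 0 0 0.15; -0.95 -0.35 0 0 0 0.2; -1 -0.35 0 0 0 0.25; -1 -0.35 0 0 0 0.3; -1 -0.35 0 0 0 0.35; -1 -0.35 0 0 0 0.35"
  jaw: 0

```text
t: 26.98
tcp_pos: [0.3772, 0.2548, 0.0937]
ee_rot: [0.947, 0.322, 0.0, -0.0]
contact_force: [0.2, -0.6, 0.2]
grip_width: 0.0853
```

Request:
jog_arm:
  commands: "-0.12 0 0 0 0 0; -0.12 0 -0.1 0 0 0; -0.12 0 -0.25 0 0 0; -0.12 0 -0.35 0 0 0; -0.12 0 -0.42 0 0 0; -0.12 0 -0.44 0 0 0; -0.12 0 -0.44 0 0 0"

```text
t: 27.85
tcp_pos: [0.3535, 0.255, 0.0057]
ee_rot: [0.947, 0.323, 0.0, 0.0]
contact_force: [0.2, 0.5, 0.6]
grip_width: 0.0854
```

Request:
jog_arm:
  commands: "0 0 0 0 0 0; 0 0 0 0 0 0; 0 0 0 0 0 0; 0 0 0 0 0 0; 0 0 0 0 0 0; 0 0 0 0 0 0; 0 0 0 0 0 0; 0 0 0 0 0 0; 0 0 0 0 0 0; 0 0 0 0 0 0"
  jaw: 1

```text
t: 29.1
tcp_pos: [0.3534, 0.255, 0.0055]
ee_rot: [0.946, 0.323, 0.0, -0.0]
contact_force: [-0.7, -0.1, 4.1]
grip_width: 0.0175
```

Request:
jog_arm:
  commands: "0 0 0.12 0 0 0; 0 0 0.3 0 0 0; 0.05 0.02 0.45 0 0 -0.05; 0.2 0.1 0.45 0 0 -0.1; 0.4 0.2 0.45 0 0 -0.15; 0.6 0.3 0.45 0 0 -0.2; 0.8 0.38 0.45 0 0 -0.25; 0.94 0.44 0.45 0 0 -0.3; 0.94 0.44 0.45 0 0 -0.35; 0.94 0.44 0.35 0 0 -0.35; 0.94 0.44 0.25 0 0 -0.35; 0.94 0.44 0.15 0 0 -0.35; 0.94 0.44 0.08 0 0 -0.35; 0.94 0.44 0.04 0 0 -0.35; 0.94 0.44 0.04 0 0 -0.35"

```text
t: 30.98
tcp_pos: [0.5411, 0.3427, 0.0128]
ee_rot: [0.976, -0.219, -0.0, 0.0]
contact_force: [0.9, -0.3, 0.9]
grip_width: 0.0174
```

Request:
jog_arm:
  commands: "0 0 0 0 0 0; 0 0 0 0 0 0; 0 0 0 0 0 0; 0 0 0 0 0 0; 0 0 0.1 0 0 0; 0 0 0.25 0 0 0; 0 0 0.4 0 0 0; 0 0 0.55 0 0 0; -0.2 -0.2 0.55 0 0 0; -0.4 -0.5 0.55 0 0 0; -0.6 -0.8 0.55 0 0 0; -0.6 -0.8 0.55 0 0 0"
  jaw: 0.55

```text
t: 32.48
tcp_pos: [0.4204, 0.181, 0.1254]
ee_rot: [0.976, -0.219, 0.001, -0.001]
contact_force: [-0.2, 0.2, 0.7]
grip_width: 0.0386
```

Run:
```python
from meas import *
s=manip.observe(); print(s['tcp_pos'],s['ee_rot'],s['grip_width'],s['contact_force'])
b=grab('side'); a=grab('top'); c=cv2.resize(b['frame'][180:380,220:420],(400,400));d=cv2.resize(a['frame'][150:300,150:350],(400,300)); can=np.zeros((400,800,3),np.uint8);can[:,:400]=c;can[:300,400:]=d; cv2.imwrite('pics/c10.png',can)
```

```text
[0.42039072 0.18099285 0.12543003] [ 0.97564513 -0.21934738  0.0010771  -0.00146458] 0.038607844649959734 [-0.15091775  0.24711478  0.71558284]
```

View pics/c10.png

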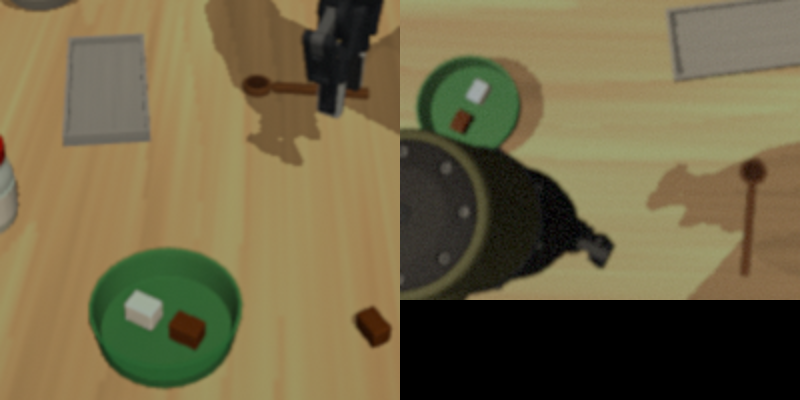

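Both lumps lie in the dish (side crop 145,310 and 187,330); the decoy lump stays on the table. Now the spoon.

Request:
jog_arm:
  commands: "0 -0.2 0 0 0 0.04; 0.05 -0.45 0 0 0 0.08; 0.1 -0.7 0 0 0 0.121; 0.135 -0.96 0 0 0 0.121; 0.135 -0.96 -0.1 0 0 0.121; 0.135 -0.96 -0.25 0 0 0.121; 0.135 -0.96 -0.4 0 0 0.121; 0.135 -0.96 -0.52 0 0 0.121; 0.135 -0.96 -0.58 0 0 0.121; 0.135 -0.96 -0.6 0 0 0.121; 0.135 -0.96 -0.6 0 0 0.121"
  jaw: 0.3

```text
t: 33.95
tcp_pos: [0.4489, -0.009, 0.0041]
ee_rot: [1.0, -0.031, 0.0, 0.0]
contact_force: [0.5, -0.7, 0.3]
grip_width: 0.0598
```

Request:
jog_arm:
  commands: "0 0 0 0 0 0; 0 0 0 0 0 0; 0 0 0 0 0 0; 0 0 0 0 0 0; 0 0 0 0 0 0; 0 0 0 0 0 0; 0 0 0 0 0 0; 0 0 0 0 0 0; 0 0 0 0 0 0; 0 0 0 0 0 0"
  jaw: 1
  squeeze: 40

```text
t: 35.2
tcp_pos: [0.4487, -0.0091, 0.0038]
ee_rot: [1.0, -0.031, 0.0, 0.0]
contact_force: [-1.2, 0.7, 4.6]
grip_width: 0.0094
```

Request:
jog_arm:
  commands: "0 0 0.05 0 0 0; 0 0 0.12 0 0 0; 0 0 0.2 0 0 0; 0 0 0.2 0 0 0"

```text
t: 35.7
tcp_pos: [0.4494, -0.0089, 0.0453]
ee_rot: [1.0, -0.031, 0.002, -0.001]
contact_force: [-0.6, 0.3, -0.8]
grip_width: 0.0097
```

Run:
```python
from meas import *
s=manip.observe(); print(s['tcp_pos'],s['ee_rot'],s['grip_width'],s['contact_force'],s['wrist_torque'])
b=grab('side'); a=grab('top'); c=cv2.resize(b['frame'][150:270,250:430],(600,400)); cv2.imwrite('pics/c11.png',c)
```

```text
[ 0.44938112 -0.00885381  0.04525846] [ 9.99526015e-01 -3.07383397e-02  1.62557034e-03 -5.06385685e-04] 0.009702505703960786 [-0.62053058  0.28117127 -0.7570073 ] [-0.00660656 -0.02027911  0.00784612]
```

View pics/c11.png

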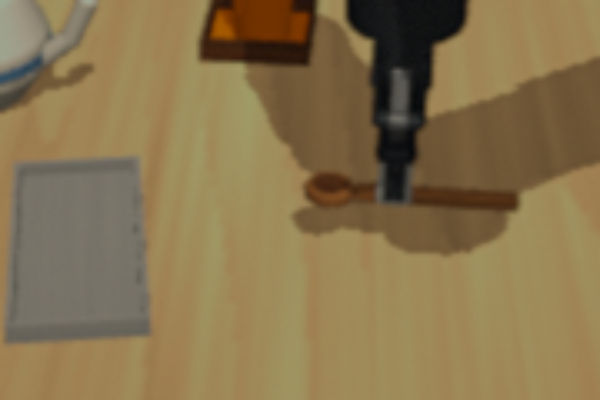

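The spoon is held level (crop 398,195). I'll turn it along the tray and carry it over.

Request:
jog_arm:
  commands: "0 0 0.1 0 0 -0.03; 0.1 0 0.1 0 0 -0.08; 0.2 0 0.1 0 0 -0.13; 0.32 0 0.1 0 0 -0.18; 0.45 0 0.1 0 0 -0.23; 0.58 0 0.1 0 0 -0.28; 0.72 0 0.1 0 0 -0.33; 0.86 0.01 0.1 0 0 -0.38; 0.96 0.01 0.1 0 0 -0.42; 1 0.012 0.1 0 0 -0.432; 1 0.012 0.1 0 0 -0.432"

```text
t: 37.17
tcp_pos: [0.6479, -0.0068, 0.0624]
ee_rot: [0.759, -0.651, -0.001, 0.001]
contact_force: [-0.9, -1.0, 0.6]
grip_width: 0.0097
```

Request:
jog_arm:
  commands: "0.047 0 0 0 0 0; 0.047 0 -0.08 0 0 0; 0.047 0 -0.14 0 0 0; 0.047 0 -0.14 0 0 0"

```text
t: 37.67
tcp_pos: [0.6563, -0.007, 0.0329]
ee_rot: [0.759, -0.651, -0.001, 0.001]
contact_force: [0.7, 0.3, -0.2]
grip_width: 0.0094
```

Run:
```python
from meas import *
s=manip.observe(); print(s['tcp_pos'],s['ee_rot'],s['grip_width'],s['contact_force'],s['wrist_torque'])
b=grab('side'); c=cv2.resize(b['frame'][150:280,200:370],(600,460)); cv2.imwrite('pics/c12.png',c)
```

```text
[ 0.65626804 -0.00696784  0.03293732] [ 0.7587866  -0.65133664 -0.00122253  0.00141091] 0.009395609747032954 [ 0.69515431  0.34606791 -0.16716852] [-0.0293126   0.00112025  0.03318096]
```

View pics/c12.png

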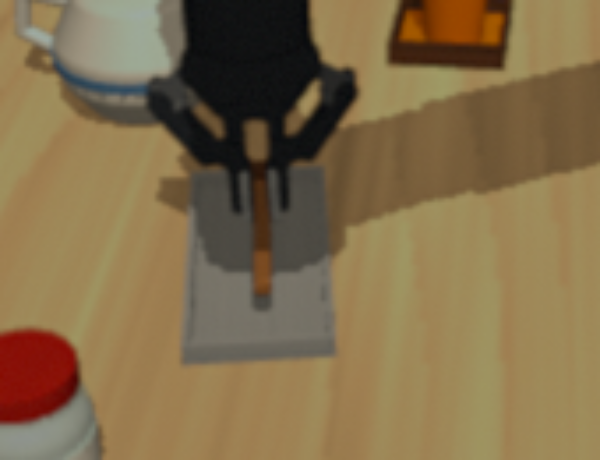

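The spoon lies along the tray, above it and well inside (handle end at crop 262,300). I'll lower and release.

Request:
jog_arm:
  commands: "0 0 -0.05 0 0 0; 0 0 -0.09 0 0 0; 0 0 -0.115 0 0 0; 0 0 -0.125 0 0 0; 0 0 -0.125 0 0 0"

```text
t: 38.35
tcp_pos: [0.6577, -0.0068, 0.0103]
ee_rot: [0.759, -0.651, 0.0, 0.0]
contact_force: [-0.7, -0.7, -0.2]
grip_width: 0.0092
```

Request:
jog_arm:
  commands: "0 0 0 0 0 0; 0 0 0 0 0 0; 0 0 0 0 0 0; 0 0 0 0 0 0; 0 0 0 0 0 0; 0 0 0.1 0 0 0; 0 0 0.3 0 0 0; 0 0 0.5 0 0 0; 0 0 0.7 0 0 0; -0.25 0 0.8 0 0 0; -0.5 0 0.8 0 0 0; -0.75 0 0.8 0 0 0; -1 0.2 0.8 0 0 0; -1 0.45 0.8 0 0 0; -1 0.7 0.8 0 0 0; -1 1 0.8 0 0 0; -1 1 0.8 0 0 0"
  jaw: 0.6

```text
t: 40.48
tcp_pos: [0.4572, 0.1961, 0.1714]
ee_rot: [0.76, -0.65, 0.0, -0.001]
contact_force: [0.2, -0.5, 0.4]
grip_width: 0.0335
```

Request:
jog_arm:
  commands: "-0.25 0.25 0 0 0 0; -0.4 0.5 0 0 0 0; -0.6 0.75 0 0 0 0; -0.6 1 0 0 0 0; -0.6 1 0 0 0 0"

```text
t: 41.1
tcp_pos: [0.337, 0.395, 0.1704]
ee_rot: [0.76, -0.65, 0.0, 0.0]
contact_force: [0.7, 0.6, 0.2]
grip_width: 0.0343
```

Run:
```python
from meas import *
s=manip.observe(); print(s['t'],s['tcp_pos'],s['contact_force'])
grab('top','top9.png'); grab('side','side9.png')
```

```text
41.1 [0.33696452 0.39501623 0.17041096] [0.74857634 0.55586732 0.21533047]
```

View pics/top9.png

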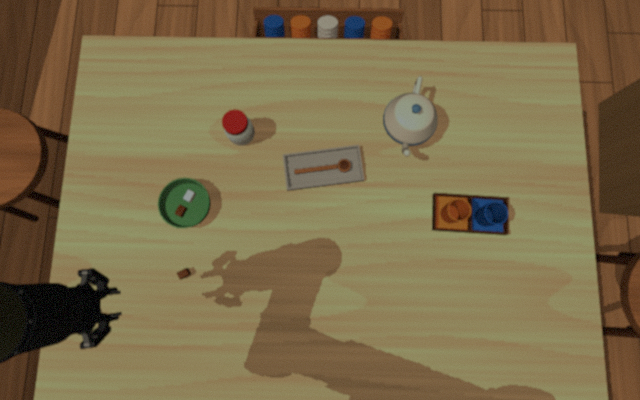

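View pics/side9.png

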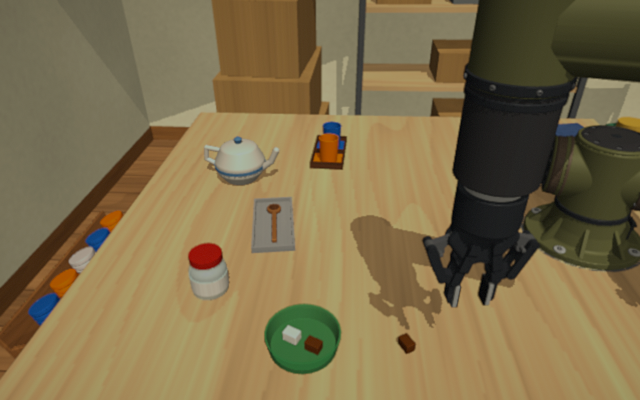

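Everything is in place: the cups are upright in their bays (455,210 and 490,213), the lumps are in the dish (188,196 and 181,211), and the spoon lies along the tray (324,168). The teapot and jar sit at the same pixels as at the start.

```bash
python3 -c "
from station import manip
print(manip.hand_in())"
```

```text
the job is handed in; nothing more can be done
None
```

I did the job in the order asked and handed it in at about 41 s of the 118 s allowed: orange cup, blue cup, white lump, brown lump (the one nearer the base, 0.435 m against 0.509 m), then the spoon.

**Last checks:** the final top and side pictures show:
- **Cups:** both stand upright in their own bays.
- **Sugar:** both lumps lie in the dish.
- **Spoon:** it lies lengthwise and flat in the tray.
- **Left alone:** the teapot and jam jar are at the same pixels as at the start, and the other brown lump was not touched.
- **Arm:** it is clear of everything and measures no real contact force.

**One slip:** I miscounted a shift by 40 mm and set the blue cup down on the caddy's outer wall. The wrist force read about 27 N at the end of that move. I lifted it, shifted it back and put it in its bay, where it stands upright. I pressed it down at up to about 22 N before letting go. Both readings are the ends of moves, so the peaks in between are not known.

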